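# Slide the trivet through to the range side

## Robot

A 7-joint arm with a two-finger parallel gripper is mounted at the origin on a cart in front of the work surface, level with it; the furniture and walls round the work are solid. World frame = base frame: x ahead of the robot, y to its left, z up, the work surface at z = 0. Lengths are in m, angles in rad, forces in N, time in s.
With the tool pointing down it reaches from about 0.4 to 0.85 m from the base axis. Payload 10.4 kg.
Tool frame: the origin (TCP) lies between the finger pads; the fingertips stand 8 mm ahead of it and the grasp point (between the pads) lies 11 mm behind it; y points along the fingers, z is the direction in which the jaws open and shut, and the axes are right-handed (so a half turn about y gives the same grasp; the last joint's range is limited). The gripper opens to 85 mm and grips with 20 to 120 N. Pads are 22 mm wide; open, the fingers measure 114 mm over their backs; the gripper's body (76 mm by 85 mm) begins 54 mm behind the grasp point. The pads swing forward as they close: fully open they stand 13 mm farther back than shut.
Start: joints at [1.078, 0.332, -0.065, 1.46, 0.022, 1.35, -0.088], TCP at [0.283, -0.557, 0.239] pointing down, gripper open.
Joint ranges: [-2.6, 2.6], [-0.5, 2.12], [-1.47, 1.34], [0.16, 2.42], [-1.27, 4.41], [0.06, 2.06], [-2.6, 2.6]. Speed limits (rad/s): [2.22, 2.22, 2.79, 2.79, 3.14, 3.14, 3.14].

## Interface

Orientations are given as a unit quaternion [x, y, z, w].
In Python, from plant import manip gives the robot as it stands. The module is installed in compiled form; this text tells all that it offers.
- The arm moves only by the tool drive_tool, never from a script. Its argument "motion" is a list that holds one entry, the list of rows, each a list of 7 numbers: the turn, a rotation vector about the tool's x, y, z in rad, then the shift along the tool's x, y, z in m, then the closure, from -1 (fully open) to 1 (shut), so that 0 is half open. In form: [[[ax, ay, az, dx, dy, dz, grip], ...]]. A call has 1 to 12 rows; each row shifts and turns the pose as measured when the row begins, along the tool's axes as they then stand; what a row does not reach is not made up. A row lasts 1/8 s, in which the tool goes at most 62.5 mm and 10.7 degrees, less where a joint would pass 70% of its speed; a pose out of reach is approached as far as the arm can. A call with a gripper value outside its range is refused whole. The fingers move at their own pace and stop on an object; "newtons" is the grip in N (left out, the last holds). Time passes only in rows, so rows that do not move let the fingers close. It gives the time, the measured TCP pose, the force and the opening at its end, in the units of the state.
- manip.get_obs(): the state, without advancing time (a new reading comes with each control period).
- manip.snapshot(name): name is "scene" or "side" or "wrist"; returns a dict with "color" (384x512x3 uint8, red, green, blue), "depth" (384x512 float32, m along the optical axis (not along the pixel's ray), 0 where there is no reading), "vertical_fov" (degrees; the focal length in pixels is half the picture's height over the tangent of half this angle, whatever the lens; pixels are square), "cx", "cy" (the principal point, pixels), "k1" (the pictures are not rectified: a ray, as slopes to the right and down, at radius r is drawn at 1 + k1 r^2 times it, then the intrinsics apply), "position" and "orientation" of the camera in the world. Camera axes: x right, y down, z forward; pixel columns grow to the right and rows downward; lengths in m; the calibration is good to about 2 mm. A picture is of the moment at which its call begins.
- manip.hand_in(): hands the job in, once; it reports no verdict.
The state is a dict: "t": time; "joint_pos": joint angles; "dq": joint speeds; "tau": joint torques, N m; "ee_pos": TCP position; "ee_rot": TCP orientation; "wrist_force": force on the tool from outside, world axes, zero at the start; "moment": the same for the moment, N m; "opening": finger opening in m.
Only numpy, scipy, OpenCV 4.12 (cv2) and the standard library are available. Lean on these libraries where they do the work, as an engineer would, in place of code of your own. Each camera call takes 0.05 s, during which the arm holds its last target. There are 200 camera calls.

## Task

A hot pan is coming off the range: push the slatted wooden trivet along the worktop, through the narrow gap between the kitchen timer and the marble salt pot, until all of it is past the narrowest place between them, on the side towards the range, and leave it lying there, with less than about the trivet's own width between it and those two. Only push it with the fingers: keep it flat on the worktop, do not lift or carry it, do not press it or the fingers hard against the timer or the pot, and leave the loose things round about where they are.

Things in the scene. Friction and masses are not known exactly. Their poses are not given: they have to be found in the camera images.
- trivet: Loose trivet of five wooden slats, solid all round: 90 mm along its x axis, 110 mm along y (the slats' way), 20 mm high, 0.2 to 0.4 kg. Origin: centre of its underside. Starts on the robot's left of the gap, origin 150 to 210 mm before the line joining timer and pot, 5 to 35 mm nearer the robot than the gap's middle, its y axis up to 0.35 rad off the way through. 6 mm narrower than the gap.
- trivet_corner_a (a point): corner of the trivet at x = +45, y = +55 mm of its frame, at half height (10 mm)
- trivet_corner_b (a point): corner of the trivet at x = +45, y = -55 mm of its frame, at half height
- trivet_corner_c (a point): corner of the trivet at x = -45, y = -55 mm of its frame, at half height
- trivet_corner_d (a point): corner of the trivet at x = -45, y = +55 mm of its frame, at half height
- kitchen_timer: Round wind-up kitchen timer, white domed top, red foot, 62 mm in diameter, 47 mm high, held fast on the worktop by a suction foot. Origin: centre of its underside. Its y axis points through the gap, square to the line joining timer and pot, towards the trivet's starting side (robot's left, within 0.15 rad of world +y); the range is on the -y side.
- salt_pot: Round marble salt pot with wooden lid and small knob, 64 mm in diameter, 49 mm high, fast on the worktop. Origin: centre of its underside. It stands 159 mm from the timer, centre to centre, which leaves a clear gap of 96 mm; either of the two may be the one nearer to the robot.
- salt_shaker: bystander: loose glass salt shaker with a metal top, 44 mm in diameter, 90 mm high; origin at the centre of its underside
- honey_jar: bystander: loose glass honey jar with a grey lid, 60 mm in diameter, 86 mm high; origin at the centre of its underside
- espresso_cup: bystander: loose white espresso cup, 60 x 84 mm with its handle, 49 mm high; origin at the centre of its underside
Things that resemble listed ones, but are neither listed nor needed, are in the scene too. Leave any blue or orange look-alike of the kitchen_timer alone.

How it is judged:
By the outcome, as a careful person would: the job done as asked, in the order asked, and still so for the second after the job is handed in, with the robot touching nothing.
It also fails if it takes over 72 s, if anything falls off the work surface, if the arm or the gripper's body presses on something with over 40 N, if the wrist force passes 120 N, or if a joint passes its speed limit or range.

## Working session

There is one attempt and no reset: what is moved stays moved. The work goes in short steps, Python scripts to look and compute and a tool call to move; the robot and the scene stay as the last step left them, time stands still between calls to the robot, and variables do not carry over. Pictures are saved under pics/ and viewed, about 8 in all and at most 12, crops included, and the job is handed in when it is done.

Besides the shell and the picture viewer there is one more tool, called after "Emit:" by a JSON object that holds its "name" and its "arguments", one argument or row to a line. drive_tool: Moves the arm, as the interface text tells. Its arguments: {"type":"object","properties":{"motion":{"type":"array","items":{"type":"array","items":{"type":"array","items":{"type":"number"}}}},"newtons":{"type":"number"}},"required":["motion"]}

```bash
mkdir -p pics; cat > h.py <<'E'
from plant import manip
import numpy as np, cv2
from scipy.spatial.transform import Rotation as R
def snap(n,save=None):
    s=manip.snapshot(n)
    if save: cv2.imwrite('pics/'+save,s['color'][:,:,::-1])
    return s
def ray(s,u,v):
    h=s['color'].shape[0]; f=h/2/np.tan(np.radians(s['vertical_fov'])/2)
    d=np.array([(u-s['cx'])/f,(v-s['cy'])/f],float); x=d.copy()
    for _ in range(20): x=d/(1+s['k1']*(x@x))
    return R.from_quat(s['orientation']).apply([x[0],x[1],1.])
def at_z(s,u,v,z):
    r=ray(s,u,v); p=np.array(s['position']); return p+r*(z-p[2])/r[2]
def proj(s,P):
    h=s['color'].shape[0]; f=h/2/np.tan(np.radians(s['vertical_fov'])/2)
    c=R.from_quat(s['orientation']).inv().apply(np.array(P)-s['position']); x=c[:2]/c[2]
    x=x*(1+s['k1']*(x@x)); return x*f+[s['cx'],s['cy']]
def by_depth(s,u,v):
    return np.array(s['position'])+ray(s,u,v)*s['depth'][int(round(v)),int(round(u))]
E
python3 - <<'E'
from h import *
o=manip.get_obs(); print(o)
a=snap('scene','a.png'); b=snap('side','b.png'); 
for s in(a,b): print({k:s[k] for k in s if k not in('color','depth')})
E
```

```text
{'t': 0.0, 'joint_pos': array([ 1.07836693,  0.33288104, -0.06470713,  1.46092388,  0.02160863,
        1.34986512, -0.08849182]), 'dq': array([ 1.19843643e-03,  5.68562306e-04, -2.92012328e-05,  9.04303863e-04,
        1.18185276e-04, -1.74431125e-03,  1.12732063e-03]), 'tau': array([-1.04821986e-03, -6.25448084e+01,  4.88241808e-02, -3.91602802e+01,
        1.61720632e-02,  9.88381886e-03, -2.48782294e-05]), 'ee_pos': array([ 0.28280072, -0.55697147,  0.23851853]), 'ee_rot': array([-0.16473597,  0.68815114, -0.68721343,  0.16446209]), 'wrist_force': array([-0.65976451,  0.23392073,  0.0815138 ]), 'moment': array([-0.00698404, -0.00483649,  0.0055303 ]), 'opening': 0.08505650396537887}
{'vertical_fov': 42.0432031365868, 'cx': 254.01637609528672, 'cy': 202.4800357897652, 'k1': 0.06544889278720095, 'position': array([-0.35144064,  0.88089429,  1.34231046]), 'orientation': array([-0.38429866,  0.85407737, -0.31553256,  0.15266172])}
{'vertical_fov': 54.43791166401133, 'cx': 252.74825871004583, 'cy': 195.5321852986872, 'k1': -0.01848640356975114, 'position': array([ 0.18192866, -0.49719909,  1.11588746]), 'orientation': array([ 0.93163939, -0.21438592,  0.06328656, -0.28649874])}
```

View pics/a.png

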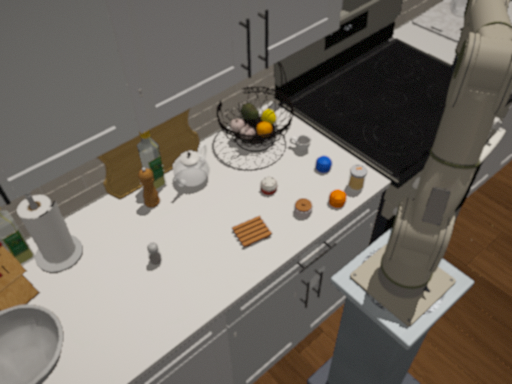

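View pics/b.png

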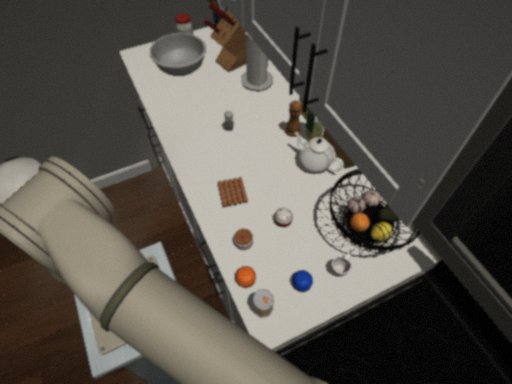

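The side view shows the trivet at (232,192), a white timer at (284,216) and a wood-lidded pot at (243,238). The look-alikes are orange at (245,276) and blue at (302,280). The honey jar is at (262,302), the cup at (340,267) and the shaker at (228,120). The white one with the red foot is the timer described. I'll confirm it in an enlarged crop.

```bash
python3 - <<'E'
from h import *
for n,(x0,y0,w,h) in {'side':(200,165,160,150),'scene':(220,130,150,125)}.items():
    s=snap(n); c=s['color'][y0:y0+h,x0:x0+w,::-1]
    c=cv2.resize(c,None,fx=5 if n=='scene' else 4,fy=5 if n=='scene' else 4,interpolation=cv2.INTER_CUBIC)
    cv2.imwrite(f'pics/c_{n}.png',c)
E
```

```text
(no output)
```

View pics/c_side.png

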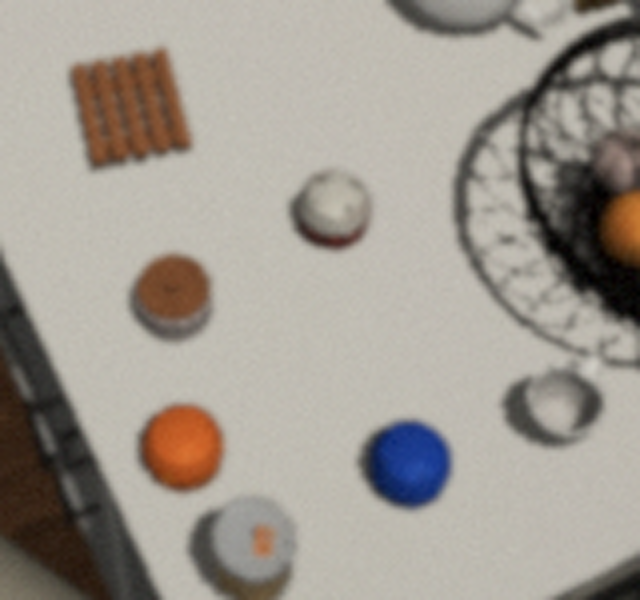

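View pics/c_scene.png

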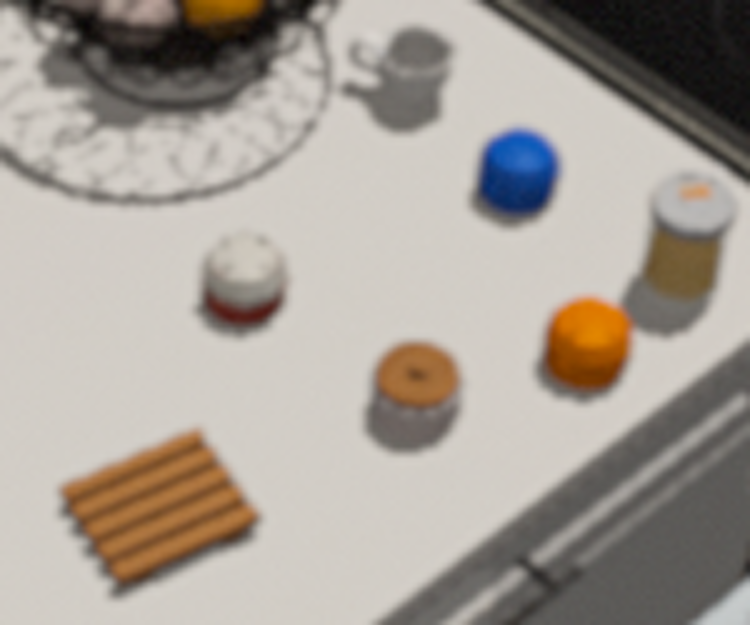

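Confirmed: white dome with a red foot = timer at side-crop (333,208). The wood-lidded marble pot is at (172,297). The trivet corners in the side crop are (72,67), (165,50), (190,148) and (92,167).

```bash
cat >> h.py <<'E'
def cloud(s):
    h,w=s['depth'].shape; f=h/2/np.tan(np.radians(s['vertical_fov'])/2)
    u,v=np.meshgrid(np.arange(w),np.arange(h)); d=np.stack([(u-s['cx'])/f,(v-s['cy'])/f],-1); x=d.copy()
    for _ in range(20): x=d/(1+s['k1']*(x**2).sum(-1,keepdims=True))
    r=np.concatenate([x,np.ones((h,w,1))],-1)*s['depth'][...,None]
    return (R.from_quat(s['orientation']).apply(r.reshape(-1,3))+s['position']).reshape(h,w,3)
E
python3 - <<'E'
from h import *
from scipy.optimize import least_squares
S={n:snap(n) for n in('side','scene')}
crn={'side':[(200+u/4-.4,165+v/4-.4) for u,v in[(72,67),(165,50),(190,148),(92,167)]],
'scene':[(220+u/5-.4,130+v/5-.4) for u,v in[(120,578),(62,490),(197,432),(258,518)]]}
for n,s in S.items():
    C=np.array([at_z(s,u,v,.02)[:2] for u,v in crn[n]]); print(n,'corners',C.round(4).tolist(),'ctr',C.mean(0).round(4),'sides',np.linalg.norm(C-np.roll(C,-1,0),axis=1).round(3))
cen={'side':dict(trivet=(232,192),timer=(283,217),pot=(243,238),honey=(263,300),orange=(245,276),blue=(302,280),cup=(340,266)),
'scene':dict(trivet=(252,231),timer=(269,186),pot=(303,208),honey=(357,178),orange=(338,199),blue=(323,164),cup=(301,144))}
for n,s in S.items():
    P=cloud(s)
    for k,(u,v) in cen[n].items():
        p=P[v-16:v+17,u-16:u+17].reshape(-1,3); c0=by_depth(s,u,v)
        q=p[(p[:,2]>.008)&(p[:,2]<.12)&(np.linalg.norm(p[:,:2]-c0[:2],axis=1)<.07)]
        cc,r=cv2.minEnclosingCircle(q[:,:2].astype(np.float32)*1000)
        print(n,k,len(q),'mean',q.mean(0).round(3),'encl',np.round(cc,1),round(r,1),'zmax',np.percentile(q[:,2],95).round(3))
E
```

```text
side corners [[0.4128, 0.2859], [0.497, 0.2663], [0.4716, 0.1591], [0.3866, 0.1787]] ctr [0.442  0.2225] sides [0.086 0.11  0.087 0.11 ]
scene corners [[0.4144, 0.2887], [0.4962, 0.2704], [0.4732, 0.1694], [0.3906, 0.1884]] ctr [0.4436 0.2292] sides [0.084 0.104 0.085 0.103]
side trivet 549 mean [0.442 0.222 0.019] encl [443.9 224.1] 66.8 zmax 0.023
side timer 289 mean [0.549 0.041 0.037] encl [553.4  48.3] 31.6 zmax 0.048
side pot 334 mean [0.393 0.025 0.037] encl [395.2  45.9] 46.3 zmax 0.046
side honey 504 mean [ 0.351 -0.201  0.073] encl [ 353.7 -195.4] 31.0 zmax 0.088
side orange 359 mean [ 0.345 -0.096  0.039] encl [ 347.9 -112. ] 54.4 zmax 0.049
side blue 365 mean [ 0.493 -0.182  0.039] encl [ 496.8 -178. ] 32.3 zmax 0.048
side cup 318 mean [ 0.633 -0.189  0.032] encl [ 634.1 -187.6] 41.2 zmax 0.05
scene trivet 700 mean [0.441 0.23  0.019] encl [435.2 228.7] 65.7 zmax 0.026
scene timer 268 mean [0.545 0.058 0.035] encl [544.2  64.5] 67.3 zmax 0.05
scene pot 318 mean [0.39  0.039 0.034] encl [392.6  31. ] 48.3 zmax 0.047
scene honey 436 mean [ 0.348 -0.18   0.06 ] encl [ 344.6 -170.6] 67.2 zmax 0.089
scene orange 279 mean [ 0.341 -0.078  0.035] encl [344.1 -73.4] 58.9 zmax 0.05
scene blue 243 mean [ 0.49  -0.165  0.035] encl [ 490.7 -164.5] 56.1 zmax 0.051
scene cup 262 mean [ 0.632 -0.186  0.035] encl [ 617.2 -173.5] 63.7 zmax 0.055
```

```bash
cat >> h.py <<'E'
def plan(p=None,ang=None):
    """turn about tool axes so tool z lies along world angle ang (mod pi), y down; then shift in tool axes after that"""
    o=manip.get_obs(); r=R.from_quat(o['ee_rot']); M=r.as_matrix()
    a=np.arctan2(M[1,2],M[0,2]); print('pos',o['ee_pos'].round(4),'zang',a.round(4),'y',M[:,1].round(3),'open',round(o['opening'],4),'F',o['wrist_force'].round(1),'t',round(o['t'],2),'q7',o['joint_pos'][6].round(2))
    T=r
    if ang is not None:
        b=a+(ang-a+np.pi/2)%np.pi-np.pi/2; z=np.array([np.cos(b),np.sin(b),0]); y=np.array([0,0,-1.])
        T=R.from_matrix(np.c_[np.cross(y,z),y,z]); print('turn',(r.inv()*T).as_rotvec().round(4))
    if p is not None: print('shift',T.inv().apply(np.array(p)-o['ee_pos']).round(4))
E
python3 - <<'E'
from h import *
plan([0.47,0.04,0.32],0.12)
E
```

```text
pos [ 0.2829 -0.5572  0.2391] zang -1.101 y [-0.  0. -1.] open 0.0856 F [-0.1  0.2  0.6] t 0.3 q7 -0.09
turn [ 3.000e-04 -1.221e+00 -2.000e-04]
shift [-0.5705 -0.0809  0.2572]
```

Emit:
{"name": "drive_tool", "arguments": {
  "motion": [
    [[0,-0.1744,0,0,-0.0115,0,-1],[0,-0.1744,0,0,-0.0115,0,-1],[0,-0.1744,0,0,-0.0115,0,-1],[0,-0.1744,0,0,-0.0115,0,-1],[0,-0.1744,0,0,-0.0115,0,-1],[0,-0.1744,0,0,-0.0115,0,-1],[0,-0.1744,0,0,-0.0115,0,-1],[0,0,0,0,0,0,-1]]
  ]
}}

```text
t: 1.3
ee_pos: [0.2827, -0.5568, 0.3209]
ee_rot: [-0.538, 0.46, -0.458, 0.538]
wrist_force: [1.0, 0.6, 0.2]
opening: 0.0856
```

Emit:
{"name": "drive_tool", "arguments": {
  "motion": [
    [[0,0,0,-0.0475,0,0.0214,0],[0,0,0,-0.0475,0,0.0214,0],[0,0,0,-0.0475,0,0.0214,0],[0,0,0,-0.0475,0,0.0214,0],[0,0,0,-0.0475,0,0.0214,0],[0,0,0,-0.0475,0,0.0214,0],[0,0,0,-0.0475,0,0.0214,0],[0,0,0,-0.0475,0,0.0214,0],[0,0,0,-0.0475,0,0.0214,0],[0,0,0,-0.0475,0,0.0214,0],[0,0,0,-0.0475,0,0.0214,0],[0,0,0,0,0,0,0]]
  ]
}}

```text
t: 2.8
ee_pos: [0.449, 0.0106, 0.315]
ee_rot: [-0.523, 0.478, -0.473, 0.524]
wrist_force: [-0.5, -0.1, -0.7]
opening: 0.0425
```

```bash
python3 - <<'E'
from h import *
plan([0.47,0.09,0.32],0.12)
s=snap('wrist'); print(s['position'],s['orientation'],s['vertical_fov'])
for P in [(.548,.05,.047),(.392,.031,.049),(.4425,.226,.02)]: print(proj(s,P).round(1))
cv2.imwrite('pics/w1.png',cv2.resize(s['color'][:,:,::-1],None,fx=1.5,fy=1.5))
E
```

```text
pos [0.449  0.0106 0.315 ] zang 0.0961 y [-0.004  0.006 -1.   ] open 0.0425 F [-0.5 -0.1 -0.7] t 2.8 q7 0.04
turn [ 0.0035 -0.0239 -0.0059]
shift [-0.0763 -0.005   0.0304]
[0.44155412 0.08863985 0.45053879] [0.98702589 0.04852003 0.00601194 0.15293641] 69.53211287339181
[325.8 134.9]
[217.5 137.4]
[266.   -2.4]
```

View pics/w1.png

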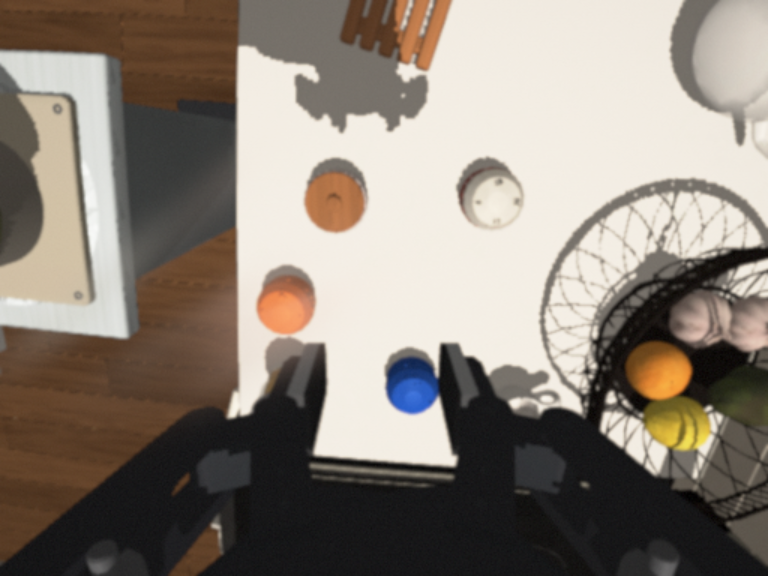

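Wrist view: pot lid centre at (335,202) and timer dome centre at (491,197). The trivet's front edge runs from (342,41) to (427,69).

```bash
python3 - <<'E'
from h import *
s=snap('wrist')
f=lambda u,v,z: at_z(s,(u+.5)/1.5-.5,(v+.5)/1.5-.5,z)
pot=f(335,202,.043); tim=f(491,197.5,.035)
print('pot',pot,'timer',tim,np.linalg.norm((tim-pot)[:2]))
# pot lid mask by colour, timer mask
for n,pt,z in(('pot',(223,134),.043),('timer',(327,131),.035)):
    e=np.array([at_z(s,pt[0]+20*np.cos(a)+0,pt[1]+20*np.sin(a),z)[:2] for a in(0,3.14159)]);print(n,'mm/px',np.linalg.norm(e[0]-e[1])/40*1000)
print('front',f(342,41,.02),f(427,69,.02))
P=cloud(s).reshape(-1,3)
for n,c in(('pot',pot),('timer',tim)):
    q=P[(np.linalg.norm(P[:,:2]-c[:2],axis=1)<.06)&(P[:,2]>.02)&(P[:,2]<.07)]
    cc,r=cv2.minEnclosingCircle(q[:,:2].astype(np.float32)*1000); t=q[q[:,2]>.035]
    print(n,len(q),np.round(cc,1),round(r,1),'top mean',t.mean(0),'bbox mid',((t.min(0)+t.max(0))/2).round(4),np.ptp(t,axis=0).round(4))
E
```

```text
pot [0.39891407 0.03284811 0.043     ] timer [0.55187125 0.05128056 0.035     ] 0.15406379764472353
pot mm/px 1.4648942948044341
timer mm/px 1.5000258506973974
front [0.39306448 0.18092627 0.02      ] [0.47529165 0.16410565 0.02      ]
pot 1405 [398.2  34.4] 31.8 top mean [0.39813962 0.03511649 0.04172377] bbox mid [0.3981 0.0346 0.0432] [0.0589 0.0574 0.0163]
timer 1389 [555.6  51.8] 31.6 top mean [0.55399457 0.05273682 0.04386516] bbox mid [0.5558 0.0516 0.0424] [0.0571 0.0576 0.0148]
```

```bash
python3 - <<'E'
from h import *
plan([0.371,0.193,0.10],0.109)
E
```

```text
pos [0.4485 0.0066 0.3148] zang 0.0919 y [-0.005  0.005 -1.   ] open 0.0428 F [ 0.2 -0.4 -0.4] t 2.9 q7 0.04
turn [ 0.0045 -0.0171 -0.0051]
shift [-0.1937  0.2148 -0.0568]
```

Emit:
{"name": "drive_tool", "arguments": {
  "motion": [
    [[0.0045,-0.017,-0.005,0,0,0,1],[0,0,0,-0.0323,0.0358,-0.0095,1],[0,0,0,-0.0323,0.0358,-0.0095,1],[0,0,0,-0.0323,0.0358,-0.0095,1],[0,0,0,-0.0323,0.0358,-0.0095,1],[0,0,0,-0.0323,0.0358,-0.0095,1],[0,0,0,-0.0323,0.0358,-0.0095,1],[0,0,0,0,0,0,1]]
  ],
  "newtons": 30
}}

```text
t: 3.9
ee_pos: [0.3723, 0.188, 0.0926]
ee_rot: [-0.521, 0.476, -0.481, 0.521]
wrist_force: [0.3, -0.8, -0.3]
opening: 0.0001
```

```bash
python3 - <<'E'
from h import *
plan([0.371,0.195,0.015],0.109)
E
```

```text
pos [0.3723 0.188  0.0926] zang 0.0848 y [ 0.005 -0.004 -1.   ] open 0.0001 F [ 0.3 -0.8 -0.3] t 3.9 q7 -0.6
turn [-0.0047 -0.0242  0.0047]
shift [-0.0071  0.0776 -0.0005]
```

Emit:
{"name": "drive_tool", "arguments": {
  "motion": [
    [[-0.0047,-0.024,0.0047,-0.007,0,-0.0005,1],[0,0,0,0,0.02,0,1],[0,0,0,0,0.02,0,1],[0,0,0,0,0.02,0,1],[0,0,0,0,0.015,0,1],[0,0,0,0,0,0,1]]
  ]
}}

```text
t: 4.65
ee_pos: [0.3795, 0.1906, 0.0203]
ee_rot: [-0.522, 0.472, -0.477, 0.526]
wrist_force: [-7.5, 0.4, 10.2]
opening: -0.0003
```

```bash
python3 - <<'E'
from h import *
plan([0.406,0.197,0.015],0.109)
E
```

```text
pos [0.3795 0.1906 0.0203] zang 0.0995 y [ 0.009 -0.001 -1.   ] open -0.0003 F [-7.5  0.4 10.2] t 4.65 q7 -0.77
turn [-0.0092 -0.0095  0.0024]
shift [-0.0035  0.0053  0.0271]
```

```bash
python3 - <<'E'
from h import *
s=snap('side'); c=s['color'][150:270,180:320,::-1]
a=cv2.resize(c,None,fx=4,fy=4,interpolation=cv2.INTER_CUBIC)
cv2.imwrite('pics/s2.png',a)
for P in [(.3795,.1906,.0123),(.393,.181,.02)]: print((proj(s,P)-[180,150])*4)
E
```

```text
[158.2694151  222.76757226]
[176.1408234  220.63167464]
```

View pics/s2.png

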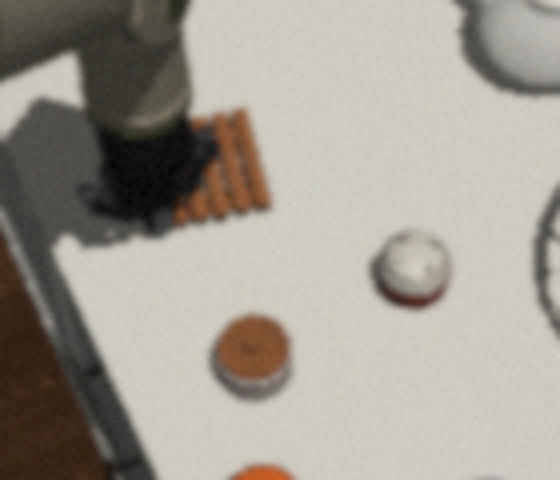

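Picture 6: the closed finger stands at the trivet's near-side front corner, around (160,222), and the trivet has barely moved. Now push it gently sideways.

Emit:
{"name": "drive_tool", "arguments": {
  "motion": [
    [[-0.009,-0.009,0.002,0,0,0.003,1],[0,0,0,0,0,0.005,1],[0,0,0,0,0,0.005,1],[0,0,0,0,0,0.005,1],[0,0,0,0,0,0.005,1],[0,0,0,0,0,0,1]]
  ]
}}

```text
t: 5.45
ee_pos: [0.4071, 0.1899, 0.0226]
ee_rot: [-0.525, 0.472, -0.475, 0.525]
wrist_force: [0.2, 0.7, -0.2]
opening: -0.0002
```

```bash
cat >> h.py <<'E'
def trivet(s):
    """brown pixels' min-area rectangle at z=.02 within y>-.2; world centre, long-axis angle minus pi/2, size"""
    P=cloud(s); hsv=cv2.cvtColor(s['color'],cv2.COLOR_RGB2HSV)
    m=(P[...,2]>.01)&(P[...,2]<.03)&(P[...,0]>.3)&(P[...,0]<.62)&(P[...,1]>-.2)&(P[...,1]<.4)&(hsv[...,1]>90)&((hsv[...,0]<18))
    m=cv2.morphologyEx(m.astype(np.uint8),cv2.MORPH_OPEN,np.ones((3,3)))
    m=cv2.morphologyEx(m,cv2.MORPH_CLOSE,np.ones((5,5)))
    n,l,st,_=cv2.connectedComponentsWithStats(m); k=1+np.argmax(st[1:,4])
    v,u=np.nonzero(l==k); q=np.array([at_z(s,a,b,.02)[:2] for a,b in zip(u,v)],np.float32)*1000
    r=cv2.minAreaRect(q); b=cv2.boxPoints(r); e=np.roll(b,-1,0)-b; L=np.linalg.norm(e,axis=1); i=np.argmax(L)
    a=(np.arctan2(e[i,1],e[i,0]))%np.pi-np.pi/2
    return np.round(r[0],1),round(float(a),3),np.round(L[:2],1),len(u)
E
python3 - <<'E'
from h import *
plan([0.406,0.197,0.015],0.109)
for n in('side','scene'): print(n,trivet(snap(n)))
E
```

```text
pos [0.4071 0.1899 0.0226] zang 0.1027 y [ 0.004 -0.003 -1.   ] open -0.0002 F [ 0.2  0.7 -0.2] t 5.45 q7 -0.75
turn [-0.0034 -0.0063  0.0033]
shift [-0.0072  0.0076 -0.0003]
side (array([482.4, 215. ]), -0.691, array([ 61. , 116.6], dtype=float32), 211)
scene (array([456.5, 236.3]), -0.034, array([ 92.2, 109. ], dtype=float32), 662)
```

Emit:
{"name": "drive_tool", "arguments": {
  "motion": [
    [[-0.003,-0.006,0.003,0,0,-0.012,1],[0,0,0,0,-0.03,0,1],[0,0,0,0,-0.04,0,1],[0,0,0,0,0,0,-0.2]]
  ]
}}

```text
t: 6.05
ee_pos: [0.391, 0.189, 0.0935]
ee_rot: [0.528, -0.471, 0.471, -0.527]
wrist_force: [0.9, -0.4, 0.6]
opening: 0.0171
```

```bash
python3 - <<'E'
from h import *
plan([0.447,0.318,0.08],0.109)
for n in('scene',): print(n,trivet(snap(n)))
E
```

```text
pos [0.391  0.189  0.0935] zang 0.1125 y [-0.002 -0.001 -1.   ] open 0.0171 F [ 0.9 -0.4  0.6] t 6.05 q7 -0.6
turn [0.0023 0.0035 0.0006]
shift [-0.1222  0.0135  0.0697]
scene (array([457.1, 237.7]), -0.034, array([ 91.1, 106.2], dtype=float32), 656)
```

Emit:
{"name": "drive_tool", "arguments": {
  "motion": [
    [[0.002,0.0035,0,-0.0306,0.0,0.0174,-0.2],[0,0,0,-0.0306,0.0,0.0174,-0.2],[0,0,0,-0.0306,0.0,0.0174,-0.2],[0,0,0,-0.0306,0.0,0.0174,-0.2],[0,0,0,0,0,0,-0.2]]
  ]
}}

```text
t: 6.72
ee_pos: [0.4435, 0.3178, 0.0845]
ee_rot: [0.53, -0.473, 0.472, -0.522]
wrist_force: [0.2, -0.6, -0.0]
opening: 0.0511
```

```bash
python3 - <<'E'
from h import *
plan([0.447,0.318,0.010],0.109)
for n in('side',): print(n,trivet(snap(n)))
E
```

```text
pos [0.4435 0.3178 0.0845] zang 0.1073 y [-0.009 -0.008 -1.   ] open 0.0511 F [ 0.2 -0.6 -0. ] t 6.72 q7 -0.94
turn [ 0.0097 -0.0017  0.0069]
shift [0.0002 0.0745 0.0035]
side (array([458.4, 229.8]), -0.025, array([ 86.8, 105.6], dtype=float32), 559)
```

Emit:
{"name": "drive_tool", "arguments": {
  "motion": [
    [[0.0097,-0.0017,0.0069,0,0.02,0.003,-0.2],[0,0,0,0,0.02,0,-0.2],[0,0,0,0,0.015,0,-0.2],[0,0,0,0,0.01,0,-0.2],[0,0,0,0,0.005,0,-0.2],[0,0,0,0,0,0,-0.2]]
  ]
}}

```text
t: 7.52
ee_pos: [0.4442, 0.3125, 0.0093]
ee_rot: [0.528, -0.472, 0.473, -0.524]
wrist_force: [-0.1, -0.4, 0.2]
opening: 0.0513
```

```bash
python3 - <<'E'
from h import *
plan([0.4559,0.234,0.010],0.109)
E
```

```text
pos [0.4442 0.3125 0.0093] zang 0.1071 y [-0.003 -0.005 -1.   ] open 0.0513 F [-0.1 -0.4  0.2] t 7.53 q7 -1.0
turn [ 0.0034 -0.0019  0.0049]
shift [ 0.0793 -0.0007  0.0031]
```

Emit:
{"name": "drive_tool", "arguments": {
  "motion": [
    [[0.0034,-0.002,0.005,0.006,0,0.0005,-0.2],[0,0,0,0.006,0,0.0005,-0.2],[0,0,0,0.006,0,0.0005,-0.2],[0,0,0,0.006,0,0.0005,-0.2],[0,0,0,0.006,0,0,-0.2],[0,0,0,0.006,0,0,-0.2],[0,0,0,0.006,0,0,-0.2],[0,0,0,0.006,0,0,-0.2],[0,0,0,0.006,0,0,-0.2],[0,0,0,0,0,0,-0.2]]
  ]
}}

```text
t: 8.78
ee_pos: [0.4535, 0.2556, 0.0106]
ee_rot: [-0.525, 0.472, -0.472, 0.527]
wrist_force: [-0.1, -0.6, 0.3]
opening: 0.0511
```

```bash
python3 - <<'E'
from h import *
plan([0.4559,0.234,0.010],0.109)
for n in('side','scene','wrist'): print(n,trivet(snap(n)))
E
```

```text
pos [0.4535 0.2556 0.0106] zang 0.1087 y [ 0.002  0.002 -1.   ] open 0.0511 F [-0.1 -0.6  0.3] t 8.78 q7 -0.89
turn [-0.0024 -0.0003 -0.0014]
shift [0.0217 0.0006 0.    ]
side (array([472. , 187.6]), 0.114, array([108.2,  88.4], dtype=float32), 594)
scene (array([467.4, 166.8]), -1.435, array([56.7, 74.4], dtype=float32), 221)
wrist (array([452.2, 228.9]), 0.108, array([42.5, 14. ], dtype=float32), 1480)
```

```bash
python3 - <<'E'
from h import *
s=snap('side'); c=s['color'][150:270,190:330,::-1]
cv2.imwrite('pics/s3.png',cv2.resize(c,None,fx=5,fy=5,interpolation=cv2.INTER_CUBIC))
P=cloud(s).reshape(-1,3); hsv=cv2.cvtColor(s['color'],cv2.COLOR_RGB2HSV)
for n,c in(('pot',(.397,.033)),('timer',(.553,.05))):
    q=P[(np.linalg.norm(P[:,:2]-c,axis=1)<.045)&(P[:,2]>.012)&(P[:,2]<.07)]
    cc,r=cv2.minEnclosingCircle(q[:,:2].astype(np.float32)*1000); print(n,len(q),np.round(cc,1),round(r,1))
    p=np.round((proj(s,(c[0],c[1],.045))-[190,150])*5); print(p)
E
```

```text
pot 324 [395.3  31. ] 31.8
[264. 426.]
timer 279 [552.9  47.3] 31.7
[464. 315.]
```

View pics/s3.png

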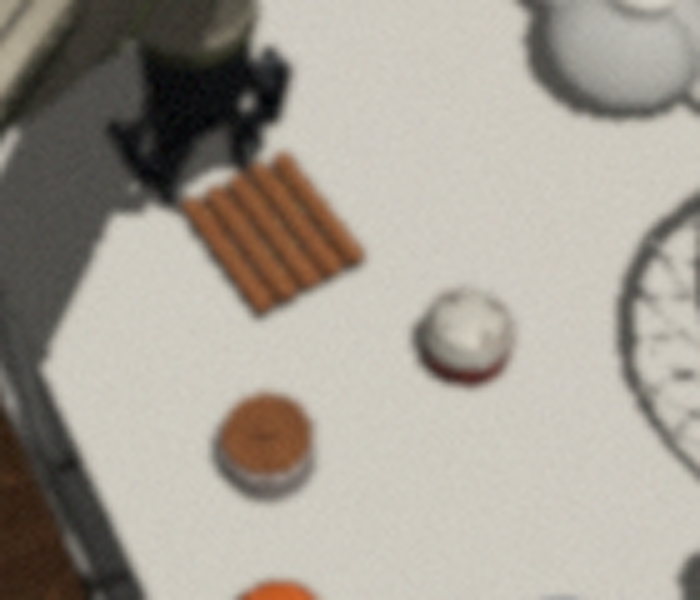

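Picture 7: the trivet is squared up, with corners (182,203), (285,153), (362,258) and (262,315). It sits about 13 mm towards the timer, so I'll push it back sideways with a two-finger bar.

Emit:
{"name": "drive_tool", "arguments": {
  "motion": [
    [[0,0,0,-0.015,0,0,-0.2],[0,0,0,-0.005,-0.04,0,-0.2],[0,0,0,0,-0.05,0,-0.2],[0,0,0,0,0,0,-0.2]]
  ]
}}

```text
t: 9.48
ee_pos: [0.4494, 0.281, 0.1033]
ee_rot: [-0.526, 0.472, -0.47, 0.529]
wrist_force: [0.0, -0.5, -0.1]
opening: 0.0512
```

```bash
python3 - <<'E'
from h import *
plan([0.543,0.199,0.09],0.106+np.pi/2-.01)
plan([0.543,0.199,0.09],0.106+np.pi/2+.01)
print(trivet(snap('side')))
E
```

```text
pos [0.4494 0.281  0.1033] zang 0.1127 y [ 0.001  0.004 -1.   ] open 0.0512 F [ 0.  -0.5 -0.1] t 9.47 q7 -0.84
turn [-0.004  -1.5541 -0.0019]
shift [ 0.0853  0.0133 -0.0906]
pos [0.4494 0.281  0.1033] zang 0.1127 y [ 0.001  0.004 -1.   ] open 0.0512 F [ 0.  -0.5 -0.1] t 9.47 q7 -0.84
turn [ 0.0019  1.5675 -0.004 ]
shift [-0.0835  0.0133  0.0923]
(array([472.2, 185.8]), 0.108, array([104.7,  88. ], dtype=float32), 576)
```

Emit:
{"name": "drive_tool", "arguments": {
  "motion": [
    [[0,-0.17,0,0,0,0,-0.2],[0,0,0,0,0,0,-0.2]]
  ]
}}

```text
t: 9.78
ee_pos: [0.4474, 0.2808, 0.0999]
ee_rot: [0.566, -0.425, 0.422, -0.566]
wrist_force: [-0.2, 0.5, 0.5]
opening: 0.0513
```

```bash
python3 - <<'E'
from h import *
plan()
E
```

```text
pos [0.4474 0.2808 0.0999] zang 0.2862 y [-0.003  0.002 -1.   ] open 0.0513 F [-0.2  0.5  0.5] t 9.78 q7 -0.68
```

Negative turns bring q7 towards zero, so I'll continue that way.

Emit:
{"name": "drive_tool", "arguments": {
  "motion": [
    [[0,-0.174,0,0,0,0,-0.2],[0,-0.174,0,0,0,0,-0.2],[0,-0.174,0,0,0,0,-0.2],[0,-0.174,0,0,0,0,-0.2],[0,-0.174,0,0,0,0,-0.2],[0,-0.174,0,0,0,0,-0.2],[0,-0.174,0,0,0,0,-0.2],[0,-0.174,0,0,0,0,-0.2],[0,0,0,0,0,0,-0.2]]
  ]
}}

```text
t: 10.9
ee_pos: [0.4423, 0.2818, 0.0923]
ee_rot: [0.706, 0.035, -0.046, -0.706]
wrist_force: [-0.3, 0.1, 0.1]
opening: 0.0512
```

```bash
python3 - <<'E'
from h import *
plan([0.543,0.199,0.09],0.106+np.pi/2)
E
```

```text
pos [0.4423 0.2818 0.0923] zang 1.6868 y [-0.015 -0.001 -1.   ] open 0.0512 F [-0.3  0.1  0.1] t 10.9 q7 0.55
turn [-0.0008  0.01   -0.0155]
shift [ 0.0913  0.0023 -0.093 ]
```

Emit:
{"name": "drive_tool", "arguments": {
  "motion": [
    [[-0.0008,0.01,-0.0155,0.0305,0,-0.031,-0.2],[0,0,0,0.0305,0.001,-0.031,-0.2],[0,0,0,0.0305,0.001,-0.031,-0.2],[0,0,0,0,0,0,-0.2]]
  ]
}}

```text
t: 11.4
ee_pos: [0.5445, 0.1973, 0.0878]
ee_rot: [0.707, 0.028, -0.029, -0.706]
wrist_force: [-0.8, 1.1, -1.0]
opening: 0.0513
```

```bash
python3 - <<'E'
from h import *
plan([0.543,0.199,0.010],0.106+np.pi/2)
E
```

```text
pos [0.5445 0.1973 0.0878] zang 1.6509 y [-0.002 -0.    -1.   ] open 0.0513 F [-0.8  1.1 -1. ] t 11.4 q7 0.73
turn [ 0.0001 -0.0259 -0.0019]
shift [-0.0014  0.0778  0.0018]
```

Emit:
{"name": "drive_tool", "arguments": {
  "motion": [
    [[0,-0.026,-0.002,0,0.02,0.002,-0.2],[0,0,0,0,0.02,0,-0.2],[0,0,0,0,0.02,0,-0.2],[0,0,0,0,0.012,0,-0.2],[0,0,0,0,0.004,0,-0.2],[0,0,0,0,0,0,-0.2]]
  ]
}}

```text
t: 12.15
ee_pos: [0.5409, 0.2022, 0.0053]
ee_rot: [-0.706, -0.036, 0.038, 0.706]
wrist_force: [-0.2, 0.4, 1.0]
opening: 0.0513
```

```bash
python3 - <<'E'
from h import *
M=np.array([.4768,.0432]);e=np.array([np.cos(.106),np.sin(.106)]);d=np.array([-e[1],e[0]])
plan(np.r_[M+.148*d+.056*e,.010],0.106+np.pi/2)
p=manip.get_obs()['ee_pos'][:2]-M; print('lat',p@e,'s',p@d)
E
```

```text
pos [0.5409 0.2022 0.0053] zang 1.6742 y [-0.003 -0.    -1.   ] open 0.0513 F [-0.2  0.4  1. ] t 12.15 q7 0.68
turn [-0.0002 -0.0026 -0.0027]
shift [-0.0245 -0.0047 -0.0033]
lat 0.08052598847198914 s 0.15132472308585088
```

Emit:
{"name": "drive_tool", "arguments": {
  "motion": [
    [[0,-0.0026,-0.0027,-0.005,-0.003,-0.001,-0.2],[0,0,0,-0.005,0,-0.001,-0.2],[0,0,0,-0.005,0,-0.001,-0.2],[0,0,0,-0.005,0,0,-0.2],[0,0,0,-0.003,0,0,-0.2],[0,0,0,0,0,0,-0.2]]
  ]
}}

```text
t: 12.9
ee_pos: [0.5176, 0.1964, 0.0101]
ee_rot: [-0.706, -0.038, 0.036, 0.706]
wrist_force: [-0.1, -0.3, 0.3]
opening: 0.0511
```

```bash
cat >> h.py <<'E'
M=np.array([.4768,.0432]);e=np.array([np.cos(.106),np.sin(.106)]);d=np.array([-e[1],e[0]])
def rel():
    p=manip.get_obs()['ee_pos'][:2]-M; print('tcp lat',(p@e).round(4),'s',(p@d).round(4))
    for n,o in(('side',(474.1,39.2)),('scene',M*1000)):
        c,a,L,k=trivet(snap(n)); q=c-np.array(o); print(n,'lat',(q@e).round(1),'s',(q@d).round(1),'ang',a,L,k)
E
python3 - <<'E'
from h import *
plan(np.r_[M+.148*d+.056*e,.010],0.106+np.pi/2)
rel()
E
```

```text
pos [0.5176 0.1964 0.0101] zang 1.6763 y [ 0.003  0.    -1.   ] open 0.0511 F [-0.1 -0.3  0.3] t 12.9 q7 0.67
turn [-0.0002 -0.0005  0.003 ]
shift [-0.0008  0.0001  0.    ]
tcp lat 0.0568 s 0.148Traceback (most recent call last):
  File "<stdin>", line 3, in <module>
  File "h.py", line 51, in rel
    c,a,L,k=trivet(snap(n)); q=c-np.array(o); print(n,'lat',(q@e).round(1),'s',(q@d).round(1),'ang',a,L,k)
            ~~~~~~^^^^^^^^^
  File "h.py", line 42, in trivet
    n,l,st,_=cv2.connectedComponentsWithStats(m); k=1+np.argmax(st[1:,4])
                                                      ~~~~~~~~~^^^^^^^^^^
    return _wrapfunc(a, 'argmax', axis=axis, out=out, **kwds)
    return bound(*args, **kwds)
ValueError: attempt to get argmax of an empty sequence
```

Emit:
{"name": "drive_tool", "arguments": {
  "motion": [
    [[0,0,0.003,0.015,0,0,-0.2],[0,0,0,0.005,-0.03,0,-0.2],[0,0,0,0,-0.05,0.02,-0.2],[0,0.174,0,0,-0.01,0.05,-0.2],[0,0.174,0,0,0,0.05,-0.2],[0,0.174,0,0,0,0,-0.2],[0,0.174,0,0,0,0,-0.2],[0,0.174,0,0,0,0,-0.2],[0,0.174,0,0,0,0,-0.2],[0,0.174,0,0,0,0,-0.2],[0,0.174,0,0,0,0,-0.2],[0,0.174,0,0,0,0,-0.2]]
  ]
}}

```text
t: 14.45
ee_pos: [0.5325, 0.3235, 0.1016]
ee_rot: [0.516, -0.487, 0.482, -0.514]
wrist_force: [-0.7, 0.5, 0.7]
opening: 0.0511
```

```bash
python3 - <<'E'
from h import *
plan(np.r_[M+.235*d,.09],0.106)
rel()
s=snap('side'); cv2.imwrite('pics/s4.png',cv2.resize(s['color'][150:270,190:330,::-1],None,fx=5,fy=5,interpolation=cv2.INTER_CUBIC))
E
```

```text
pos [0.5325 0.3235 0.1016] zang 0.0615 y [-0.007  0.003 -1.   ] open 0.0511 F [-0.7  0.5  0.7] t 14.45 q7 -0.89
turn [ 0.0068 -0.0445 -0.0032]
shift [ 0.0378  0.0116 -0.085 ]
tcp lat 0.085 s 0.2728
side lat -0.0 s 145.1 ang 0.103 [106.2  86.9] 574
scene lat -2.6 s 148.3 ang 0.111 [106.2  89.3] 633
```

View pics/s4.png

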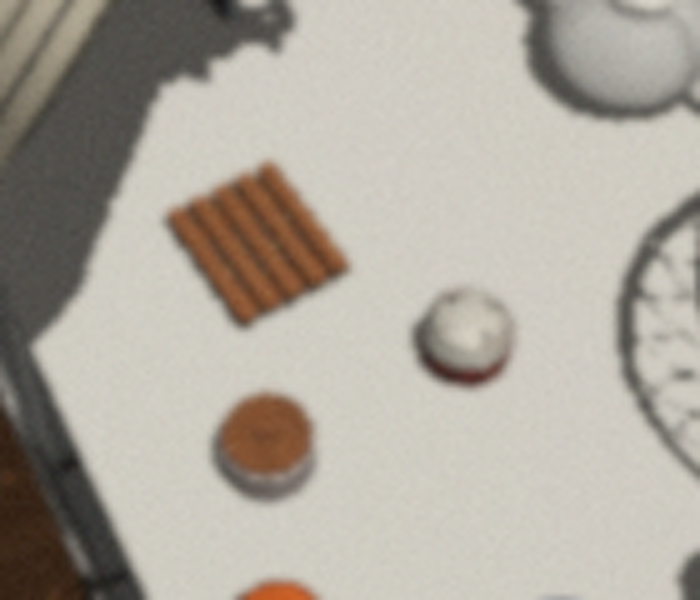

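Picture 8: the trivet, with corners (167,215), (268,163), (348,268) and (245,326), is squared up and centred on the gap (side: lateral 0.0 mm, angle 0.103). Next I go behind it.

Emit:
{"name": "drive_tool", "arguments": {
  "motion": [
    [[0.0068,-0.0445,-0.003,0.0,0,-0.0425,-0.2],[0,0,0,0.019,0.005,-0.0425,-0.2],[0,0,0,0.019,0.005,0,-0.2],[0,0,0,0,0,0,-0.2]]
  ]
}}

```text
t: 15.1
ee_pos: [0.4498, 0.2773, 0.0913]
ee_rot: [-0.533, 0.465, -0.465, 0.533]
wrist_force: [-0.1, -0.8, -0.8]
opening: 0.0511
```

```bash
python3 - <<'E'
from h import *
plan(np.r_[M+.23*d,.01],0.106)
E
```

```text
pos [0.4498 0.2773 0.0913] zang 0.1361 y [ 0. -0. -1.] open 0.0511 F [-0.1 -0.8 -0.8] t 15.1 q7 -0.82
turn [-0.0003  0.0301  0.0001]
shift [0.0057 0.0813 0.002 ]
```

Emit:
{"name": "drive_tool", "arguments": {
  "motion": [
    [[0,0.03,0,0.003,0.02,0.002,-0.2],[0,0,0,0,0.02,0,-0.2],[0,0,0,0,0.02,0,-0.2],[0,0,0,0,0.015,0,-0.2],[0,0,0,0,0.004,0,-0.2],[0,0,0,0,0,0,-0.2]]
  ]
}}

```text
t: 15.85
ee_pos: [0.4516, 0.2773, 0.0057]
ee_rot: [0.527, -0.473, 0.471, -0.527]
wrist_force: [-0.2, 0.4, -0.4]
opening: 0.0515
```

```bash
python3 - <<'E'
from h import *
plan(np.r_[M+.15*d,.01],0.106)
rel()
E
```

```text
pos [0.4516 0.2773 0.0057] zang 0.1104 y [-0.002  0.002 -1.   ] open 0.0515 F [-0.2  0.4 -0.4] t 15.85 q7 -0.93
turn [ 0.0023  0.0044 -0.0018]
shift [ 0.0854 -0.0043  0.0003]
tcp lat -0.0003 s 0.2354
side lat -0.2 s 144.2 ang 0.104 [104.2  87.3] 574
scene lat -2.7 s 145.9 ang 0.121 [101.1  89.6] 459
```

Emit:
{"name": "drive_tool", "arguments": {
  "motion": [
    [[0.002,0.0044,-0.002,0.0065,-0.004,0,-0.2],[0,0,0,0.0065,0,0,-0.2],[0,0,0,0.0065,0,0,-0.2],[0,0,0,0.0065,0,0,-0.2],[0,0,0,0.0065,0,0,-0.2],[0,0,0,0.0065,0,0,-0.2],[0,0,0,0.0065,0,0,-0.2],[0,0,0,0.0065,0,0,-0.2],[0,0,0,0.0065,0,0,-0.2],[0,0,0,0.0065,0,0,-0.2],[0,0,0,0.0065,0,0,-0.2],[0,0,0,0,0,0,-0.2]]
  ]
}}

```text
t: 17.45
ee_pos: [0.4611, 0.2012, 0.012]
ee_rot: [-0.524, 0.473, -0.474, 0.527]
wrist_force: [-0.1, 0.3, -0.6]
opening: 0.0517
```

```bash
python3 - <<'E'
from h import *
plan(np.r_[M+.1*d,.01],0.106)
rel()
s=snap('side'); cv2.imwrite('pics/s5.png',cv2.resize(s['color'][170:270,200:310,::-1],None,fx=6,fy=6,interpolation=cv2.INTER_CUBIC))
E
```

```text
pos [0.4611 0.2012 0.012 ] zang 0.1044 y [ 0.004  0.001 -1.   ] open 0.0517 F [-0.1  0.3 -0.6] t 17.45 q7 -0.78
turn [-0.0036 -0.0016 -0.0007]
shift [ 0.0588  0.002  -0.0011]
tcp lat 0.0011 s 0.1588
side lat 0.4 s 93.5 ang 0.084 [108.8  88.2] 631
scene lat -3.1 s 82.1 ang -1.464 [78.9 88.4] 254
```

View pics/s5.png

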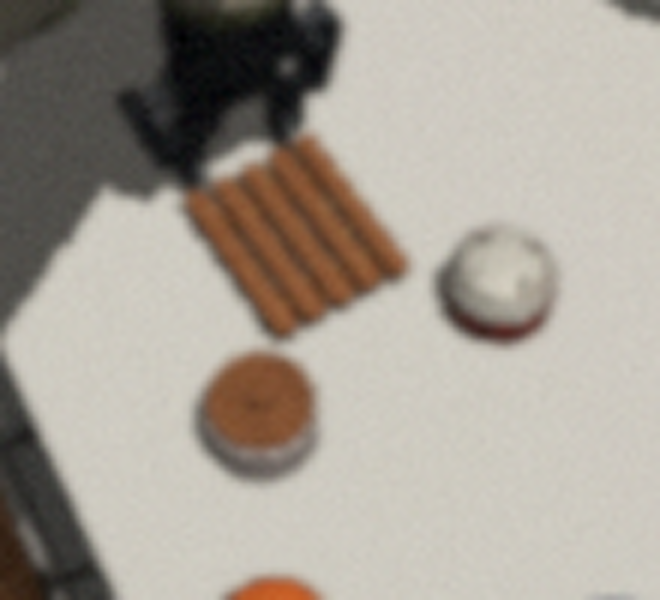

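Picture 9: the trivet is centred just before the gap, with its front corners at (280,335) near the pot and (407,265) near the timer, and a clear margin on both sides. I'll narrow the fingers a little and push through slowly.

Emit:
{"name": "drive_tool", "arguments": {
  "motion": [
    [[-0.003,-0.0016,0,-0.004,0,-0.001,0.15],[0,0,0,0,0,0,0.15],[0,0,0,0.005,0,0,0.15],[0,0,0,0.005,0,0,0.15],[0,0,0,0.005,0,0,0.15],[0,0,0,0.005,0,0,0.15],[0,0,0,0.005,0,0,0.15],[0,0,0,0,0,0,0.15]]
  ]
}}

```text
t: 18.6
ee_pos: [0.4621, 0.1799, 0.012]
ee_rot: [-0.526, 0.473, -0.472, 0.527]
wrist_force: [-0.7, -0.5, -0.1]
opening: 0.0366
```

```bash
python3 - <<'E'
from h import *
plan(np.r_[M+.05*d,.01],0.106)
rel()
E
```

```text
pos [0.4621 0.1799 0.012 ] zang 0.1076 y [ 0.     0.001 -1.   ] open 0.0366 F [-0.7 -0.5 -0.1] t 18.6 q7 -0.73
turn [-0.0004  0.0016 -0.0014]
shift [0.0875 0.002  0.0001]
tcp lat -0.0001 s 0.1375
side lat 0.2 s 72.8 ang 0.094 [109.1  89.5] 650
scene lat -16.2 s 48.6 ang 0.831 [150.9  66.1] 294
```

Emit:
{"name": "drive_tool", "arguments": {
  "motion": [
    [[0,0.0016,0,0.005,0,0,0.15],[0,0,0,0.005,0,0,0.15],[0,0,0,0.005,0,0,0.15],[0,0,0,0.005,0,0,0.15],[0,0,0,0.005,0,0,0.15],[0,0,0,0.005,0,0,0.15]]
  ]
}}

```text
t: 19.45
ee_pos: [0.4654, 0.1495, 0.0121]
ee_rot: [-0.525, 0.473, -0.472, 0.527]
wrist_force: [-0.3, 1.9, 0.0]
opening: 0.0366
```

```bash
python3 - <<'E'
from h import *
plan(np.r_[M+.05*d,.01],0.106)
rel()
E
```

```text
pos [0.4654 0.1495 0.0121] zang 0.1075 y [ 0.001  0.003 -1.   ] open 0.0366 F [-0.3  1.9  0. ] t 19.45 q7 -0.67
turn [-0.0008  0.0015 -0.0026]
shift [0.057  0.0021 0.0001]
tcp lat -0.0001 s 0.107
side lat 2.7 s 40.7 ang 0.114 [108.   94.2] 692
scene lat -25.2 s 29.5 ang 0.824 [115.3  63. ] 239
```

Emit:
{"name": "drive_tool", "arguments": {
  "motion": [
    [[0,0.0016,-0.002,0.005,0,0,0.15],[0,0,0,0.005,0,0,0.15],[0,0,0,0.005,0,0,0.15],[0,0,0,0.005,0,0,0.15],[0,0,0,0.005,0,0,0.15],[0,0,0,0.005,0,0,0.15]]
  ]
}}

```text
t: 20.3
ee_pos: [0.4687, 0.1177, 0.0121]
ee_rot: [-0.525, 0.473, -0.473, 0.526]
wrist_force: [0.1, 1.6, 1.2]
opening: 0.0361
```

```bash
python3 - <<'E'
from h import *
plan(np.r_[M-.004*d,.01],0.106)
rel()
s=snap('side'); cv2.imwrite('pics/s6.png',cv2.resize(s['color'][170:270,200:310,::-1],None,fx=6,fy=6,interpolation=cv2.INTER_CUBIC))
E
```

```text
pos [0.4687 0.1177 0.0121] zang 0.1057 y [ 0.001  0.    -1.   ] open 0.0361 F [0.1 1.6 1.2] t 20.3 q7 -0.6
turn [-0.0007 -0.0003 -0.0003]
shift [0.079  0.0021 0.0002]
tcp lat -0.0002 s 0.075
side lat 2.5 s 9.6 ang 0.123 [110.   94.7] 716
scene lat -21.9 s -1.6 ang 0.814 [112.9  49.7] 217
```

View pics/s6.png

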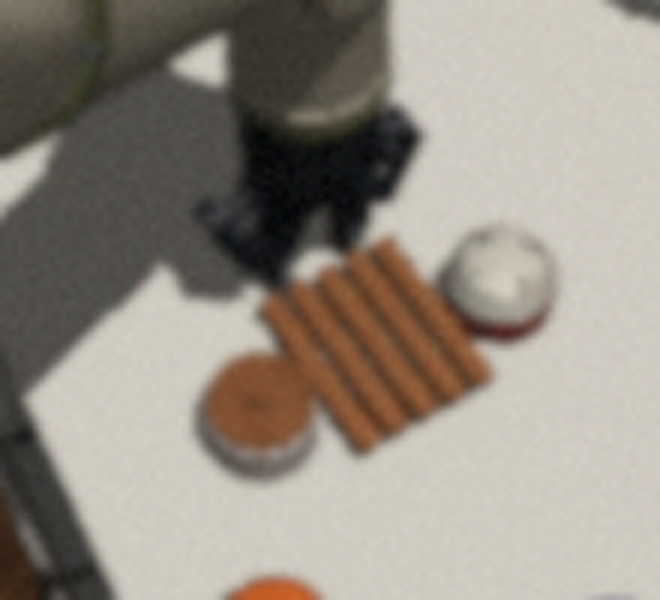

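Picture 10: the trivet is in the gap, running from (262,310) to (490,375), and only friction is felt. I'll continue.

Emit:
{"name": "drive_tool", "arguments": {
  "motion": [
    [[0,0,0,0.005,0,0,0.15],[0,0,0,0.005,0,0,0.15],[0,0,0,0.005,0,0,0.15],[0,0,0,0.005,0,0,0.15],[0,0,0,0.005,0,0,0.15],[0,0,0,0.005,0,0,0.15],[0,0,0,0.005,0,0,0.15]]
  ]
}}

```text
t: 21.32
ee_pos: [0.4726, 0.0811, 0.0121]
ee_rot: [-0.525, 0.473, -0.473, 0.526]
wrist_force: [-0.2, 2.5, 1.0]
opening: 0.0361
```

```bash
python3 - <<'E'
from h import *
plan(np.r_[M-.004*d,.01],0.106)
rel()
E
```

```text
pos [0.4726 0.0811 0.0121] zang 0.106 y [ 0.001  0.    -1.   ] open 0.0361 F [-0.2  2.5  1. ] t 21.32 q7 -0.52
turn [-0.0007 -0.     -0.0004]
shift [0.0421 0.0021 0.0002]
tcp lat -0.0002 s 0.0381
side lat 3.2 s -25.1 ang 0.113 [110.7  94.2] 735
scene lat -9.9 s -57.0 ang -1.52 [45.6 76.4] 167
```

Emit:
{"name": "drive_tool", "arguments": {
  "motion": [
    [[0,0,0,0.005,0,0,0.15],[0,0,0,0.005,0,0,0.15],[0,0,0,0.005,0,0,0.15],[0,0,0,0.005,0,0,0.15],[0,0,0,0.005,0,0,0.15],[0,0,0,0.005,0,0,0.15],[0,0,0,0.005,0,0,0.15],[0,0,0,0.005,0,0,0.15],[0,0,0,0.003,0,0,0.15],[0,0,0,0,0,0,0.15]]
  ]
}}

```text
t: 22.68
ee_pos: [0.4774, 0.0349, 0.012]
ee_rot: [-0.525, 0.473, -0.473, 0.526]
wrist_force: [-0.1, 0.5, 0.8]
opening: 0.0362
```

```bash
python3 - <<'E'
from h import *
plan(np.r_[M-.004*d,.01],0.106)
rel()
E
```

```text
pos [0.4774 0.0349 0.012 ] zang 0.1051 y [ 0.001  0.    -1.   ] open 0.0362 F [-0.1  0.5  0.8] t 22.68 q7 -0.42
turn [-0.0006 -0.0009 -0.    ]
shift [-0.0044  0.002   0.0003]
tcp lat -0.0003 s -0.0084
side lat 0.3 s -73.6 ang 0.099 [108.5  87.8] 771
scene lat -26.3 s -93.8 ang 0.884 [103.2  56.7] 177
```

Rear edge is about 18 mm past the line. Withdraw straight back, then lift.

Emit:
{"name": "drive_tool", "arguments": {
  "motion": [
    [[0,0,0,-0.01,0,0,0.15],[0,0,0,-0.02,0,0,0.15],[0,0,0,-0.03,0,0,0.15],[0,0,0,-0.03,-0.01,0,0.15],[0,0,0,-0.02,-0.05,0,0.15],[0,0,0,-0.03,-0.05,0,0.15],[0,0,0,-0.03,-0.05,0,0.15],[0,0,0,0,0,0,0.15],[0,0,0,0,0,0,0.15]]
  ]
}}

```text
t: 23.9
ee_pos: [0.4556, 0.2138, 0.1757]
ee_rot: [0.527, -0.472, 0.472, -0.526]
wrist_force: [-0.7, -1.0, -1.3]
opening: 0.0362
```

```bash
python3 - <<'E'
from h import *
rel(); plan()
s=snap('side'); cv2.imwrite('pics/s7.png',cv2.resize(s['color'][150:320,190:370,::-1],None,fx=3.5,fy=3.5,interpolation=cv2.INTER_CUBIC))
E
```

```text
tcp lat -0.0031 s 0.1719
side lat 0.2 s -74.8 ang 0.102 [105.9  87.9] 757
scene lat -2.2 s -72.0 ang 0.111 [107.3  89.8] 513
pos [0.4556 0.2137 0.1755] zang 0.1085 y [-0.003 -0.    -1.   ] open 0.0362 F [-0.2 -0.5  0.3] t 24.0 q7 -0.62
```

View pics/s7.png

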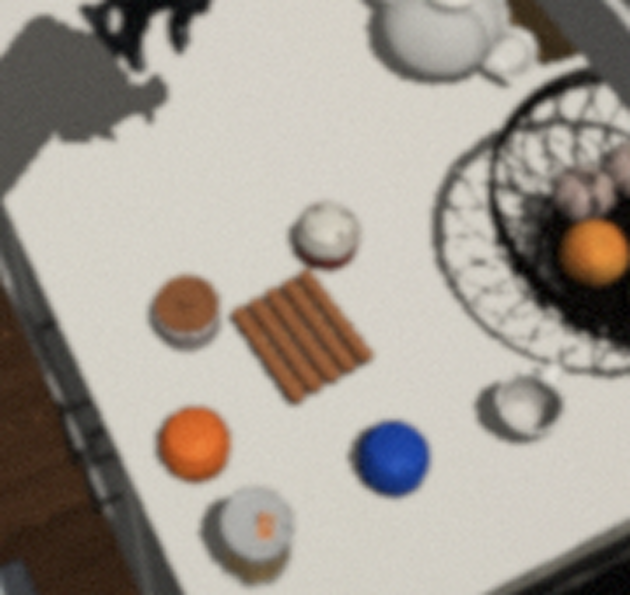

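Picture 11: the trivet lies flat beyond the pot and timer, with its rear edge from (233,317) to (307,273). Everything else is in place and the arm is clear.

```bash
python3 -c "
from plant import manip
print(manip.hand_in())"
```

```text
the job is handed in; nothing more can be done
None
```

The trivet went through the gap and now lies flat on the range side, and I handed the job in at about 24 s of the 72 s allowed.

**What I did:** I first squared the trivet up and centred it with a nudge at its near side, a push from behind and a push on its far side. I then pushed it straight through from behind with two fingers, drew them back and lifted clear.

**Last checks:**
- **Position:** the trivet's centre is 72–75 mm past the line between timer and pot, so its rear edge is about 17–20 mm past. That is well within the trivet's own width of both.
- **Alignment:** it is squared to the gap. The side camera puts it 0.2 mm off centre and the scene camera −2.2 mm; the scene camera's figure was consistently about 2.5 mm lower, which I put down to calibration.
- **Force:** readings during the pass through the gap stayed below about 3 N, which is only sliding friction.
- **Other things:** in the last picture the honey jar, cup and both look-alikes are where they were. The salt shaker was outside that picture, but the arm never went near it.

**Less certain:**
- **Alignment in the gap:** part-way through, the side camera read 2.5–3.2 mm off centre. Its colour mask also read the trivet about 4 mm too wide, so I took it to be catching the timer or pot. I relied on the low force, the picture and the reading after it was through.
- **First contact:** the wrist force reached about 13 N when the finger first came down beside the trivet, well away from the timer and pot.

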